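Toothpick container into the empty ring stand

ROBOT

A 7-joint arm with a two-finger parallel gripper is mounted at the origin on the work surface. World frame = base frame: x ahead of the robot, y to its left, z up, the work surface at z = 0. Lengths are in m, angles in rad, forces in N, time in s.
With the tool pointing down it reaches from about 0.425 to 0.875 m from the base axis. Payload 4.7 kg.
Tool frame: the origin (TCP) lies on the mounting face of the last link; the fingertips stand 182 mm ahead of it and the grasp point (between the pads) lies 164 mm ahead of it (ctrl.finger_overhang is the distance from the TCP to the fingertips, in m); z points along the fingers, y is the line along which they close (so a half turn about z gives the same grasp; the last joint's range is limited). The gripper opens to 87 mm and grips with 3 to 60 N. Pads are 19 mm wide; open, the fingers measure 117 mm over their backs; the gripper's body (75 mm by 190 mm) begins 51 mm behind the grasp point.
Start: joints at [-1.096, 0.321, -0.07, 1.45, 0.023, 1.371, -0.057], TCP at [0.289, 0.582, 0.405] pointing down, gripper open.
Joint ranges: [-2.86, 2.86], [-0.3, 2.09], [-1.38, 1.24], [0.06, 2.45], [-1.56, 4.7], [0.09, 2.05], [-2.69, 2.69]. Speed limits (rad/s): [2.57, 2.57, 3.14, 3.14, 3.14, 3.14, 3.14].

INTERFACE

Orientations are given as a rotation vector (axis times angle).
In Python, from bench import ctrl gives the robot as it stands.
- The arm moves only by the shell command python3 -m jog 'ROWS' [FORCE]. ROWS is a JSON object of lists of equal length, an entry for each row: "translation": the shift along the tool's x, y, z as a fraction of full scale, a list of three; "yaw": the turn about the tool's z as a fraction of full scale; "jaw": the closure, from 0 (fully open) to 1 (shut). In form: {"translation": [[dx, dy, dz], ...], "yaw": [yaw, ...], "jaw": [jaw, ...]}. A call has 1 to 8 rows; each row is the pose to reach, as a shift and turn from the pose commanded when the call began, along the tool's axes at that moment, turning the shorter way round; what a row does not reach only later rows make up. Full scale, the value 1, is 0.2 m for a shift and 180 degrees for a turn. A row lasts 1/8 s, in which the tool goes at most 62.5 mm and 10.7 degrees, less where a joint would pass 70% of its speed; a pose out of reach is approached as far as the arm can. A call with a number of a shift or a turn outside -1 to 1 is refused whole. A call with a gripper value outside its range is refused whole. The fingers move at their own pace and stop on an object; FORCE is the grip in N (left out, the last holds). Time passes only in rows, so rows that repeat a pose let the fingers close. It gives the time, the measured TCP pose, the force, the opening and the grip force at its end, in the units of the state.
- ctrl.get_state(): the state, without advancing time (a new reading comes with each control period).
- ctrl.get_image(name): name is "scene" or "top" or "wrist"; returns a dict with "pixels" (480x640x3 uint8, blue, green, red), "fx", "fy", "cx", "cy" (pixels), "k1" (the pictures are not rectified: a ray, as slopes to the right and down, at radius r is drawn at 1 + k1 r^2 times it, then the intrinsics apply), "R" (3x3) and "t" (3): a world point X has camera coordinates R X + t; the wrist camera has in their place "mount" (4x4, takes a point from camera to tool coordinates, whose origin is the TCP and whose axes are the flange's). Camera axes: x right, y down, z forward; pixel columns grow to the right and rows downward; lengths in m; the calibration is good to about 2 mm. A picture is of the moment at which its call begins: read the wrist's pose just before it. There is no depth.
- ctrl.close_job(): hands the job in; it is judged then, once.
Trained networks look in a picture, given as the dict that the camera call returned (one of the last four; its "shot" number tells which), for a name from the list of things; names that differ only in an ending like _2 or _b are one class to them, and where a whole thing is asked for, a point or a joint stands for the part that bears it (a point fixed in the world has none). Each returns a list of dicts, best first, with "p" (0 to 1); they miss things now and then, are a little off and sometimes report something else, mostly with a low value. They report only what shows in the picture. A call takes as long as a camera call. They do not tell look-alikes from the thing itself.
- ctrl.silhouettes(label, picture): "region" (480x640 bool, what is visible of it) and "at" ([column, row] in pixels, amid what is visible of it).
The state is a dict: "time": time; "joint_positions": joint angles; "qd": joint speeds; "joint_torque": joint torques, N m; "position": TCP position; "tool_rot": TCP orientation; "ft_force": force on the tool from outside, world axes, zero at the start; "torque": the same for the moment, N m; "grip_width": opening from 0.0 (shut) to 1.0 (fully open); "grip_force": force on a finger pad.
Only numpy, scipy, OpenCV 4.12 (cv2) and the standard library are available. Lean on these libraries where they do the work, as an engineer would, in place of code of your own. Each camera call takes 0.05 s, during which the arm holds its last target. There are 200 camera calls.

TASK

Stand the clear toothpick container with the green twist cap upright in the empty steel ring stand, resting on the stand's base; lower it in gently, do not drop it. Leave the orange-capped container and the black-capped one (in its own ring stand) standing where they are.

Things in the scene. Friction and masses are not known exactly. Their poses are not given: they have to be found in the camera images.
- green_picks_mid (a point): A clear round plastic container, full of pale toothpicks, with a GREEN twist cap (the one to move; about 60 to 130 g), standing upright: 42 mm in diameter, 110 mm tall, smooth straight wall, cap 41 mm wide taking the top 24 mm. The point lies on its axis half-way up, 55 mm above its underside; z is its axis, pointing up.
- empty_stand_seat (a point): The empty one of two like ring stands fixed to the shelf: a square pale bamboo base 92 x 92 x 6 mm carrying a steel ring, inner diameter 62 mm, outer 72 mm, whose top is 24 mm above the base's upper face (30 mm above the shelf). The point is the centre of the ring on the base's upper face, where the container's underside is to rest; z up, x and y along the base's edges.
- orange_sticks_mid (a point): A clear round plastic container, holding brown cinnamon sticks, with an ORANGE twist cap (leave it), standing upright: 42 mm in diameter, 110 mm tall, smooth straight wall, cap 41 mm wide taking the top 24 mm. The point lies on its axis half-way up, 55 mm above its underside; z is its axis, pointing up.
- black_straws_mid (a point): A clear round plastic container, holding red straws, with a BLACK twist cap, already standing in the other ring stand (leave it), standing upright: 42 mm in diameter, 110 mm tall, smooth straight wall, cap 41 mm wide taking the top 24 mm. The point lies on its axis half-way up, 55 mm above its underside; z is its axis, pointing up.
Things that resemble listed ones, but are neither listed nor needed, are in the scene too. Leave any pink look-alike of the part that bears empty_stand_seat alone.

How it is judged:
By the outcome, as a careful person would: the job done as asked, in the order asked, and still so for the second after the job is handed in, with the robot touching nothing.
It also fails if it takes over 35 s, if anything falls off the work surface, if the arm or the gripper's body presses on something with over 40 N, if the wrist force passes 120 N, or if a joint passes its speed limit or range.

## Working session

There is one attempt and no reset: what is moved stays moved. The work goes in short steps, Python scripts to look and compute and a shell command to move; the robot and the scene stay as the last step left them, time stands still between calls to the robot, and variables do not carry over. Pictures are saved under pics/ and viewed, at most 10 in all, crops included, and the job is handed in when it is done.

```bash
mkdir -p pics; cat > h.py <<'E'
import numpy as np, cv2
from scipy.spatial.transform import Rotation as Ro
from bench import ctrl
def ray(p,uv,st=None):
    d=np.array([(uv[0]-p["cx"])/p["fx"],(uv[1]-p["cy"])/p["fy"]]);u=d.copy()
    for _ in range(20): u=d/(1+p["k1"]*(u@u))
    c=np.array([u[0],u[1],1.])
    if "R" in p:
        R=np.array(p["R"]);return -R.T@np.array(p["t"]),R.T@c
    M=np.array(p["mount"]);T=Ro.from_rotvec(st["tool_rot"]).as_matrix()
    return T@M[:3,3]+np.array(st["position"]),T@M[:3,:3]@c
def atz(p,uv,z,st=None):
    o,d=ray(p,uv,st);return o+d*(z-o[2])/d[2]
def proj(p,X,st=None):
    if "R" in p: c=np.array(p["R"])@X+np.array(p["t"])
    else:
        T=Ro.from_rotvec(st["tool_rot"]).as_matrix();M=np.array(p["mount"])
        c=M[:3,:3].T@(T.T@(np.array(X)-st["position"])-M[:3,3])
    u=c[:2]/c[2];u=u*(1+p["k1"]*(u@u));return u*[p["fx"],p["fy"]]+[p["cx"],p["cy"]]
E
python3 - <<'E'
from h import *
s=ctrl.get_state();print(s["position"],s["tool_rot"],s["grip_width"],s["time"])
print(Ro.from_rotvec(s["tool_rot"]).as_matrix().round(3))
for n in ("scene","top"):
    p=ctrl.get_image(n);cv2.imwrite(f"pics/{n}0.png",p["pixels"])
    o,_=ray(p,(320,240));print(n,o.round(3))
    for l in ("green_picks_mid","empty_stand_seat","orange_sticks_mid","black_straws_mid"):
        for r in ctrl.silhouettes(l,p):
            ys,xs=np.nonzero(r["region"])
            print(n,l,round(r["p"],2),r["at"],xs.min(),xs.max(),ys.min(),ys.max(),atz(p,r["at"],.055 if 'mid' in l else .006).round(3))
E
```

```text
[0.28898031 0.58199401 0.40368638] [-7.17366105e-01 -3.05823473e+00  2.92107171e-03] 1.0006101532444422 0.0
[[-0.896  0.445 -0.001]
 [ 0.445  0.896 -0.002]
 [-0.    -0.002 -1.   ]]
scene [ 1.241 -0.276  0.563]
scene green_picks_mid 0.65 [386.6, 194.2] 373 400 162 225 [0.491 0.199 0.055]
scene empty_stand_seat 0.86 [235.2, 308.0] 203 271 283 339 [ 0.62  -0.132  0.006]
scene empty_stand_seat 0.86 [341.6, 288.4] 307 375 264 315 [0.644 0.033 0.006]
scene empty_stand_seat 0.77 [215.9, 402.6] 173 268 364 446 [ 0.778 -0.206  0.006]
scene orange_sticks_mid 0.56 [205.7, 231.5] 189 221 196 263 [ 0.474 -0.132  0.055]
scene black_straws_mid 0.85 [428.7, 229.3] 417 448 198 260 [0.619 0.204 0.055]
top [ 0.447 -0.012  0.888]
top empty_stand_seat 0.77 [393.8, 221.1] 367 423 193 248 [ 0.624 -0.128  0.006]
top empty_stand_seat 0.77 [304.5, 207.9] 276 336 180 239 [0.648 0.033 0.006]
top empty_stand_seat 0.61 [431.8, 140.8] 403 459 115 168 [ 0.775 -0.201  0.006]
top orange_sticks_mid 0.79 [400.4, 305.2] 386 418 292 317 [ 0.472 -0.13   0.055]
top black_straws_mid 0.68 [201.8, 290.2] 184 223 278 305 [0.494 0.202 0.055]
top black_straws_mid 0.56 [208.4, 206.0] 188 225 187 223 [0.639 0.197 0.055]
```

View pics/scene0.png

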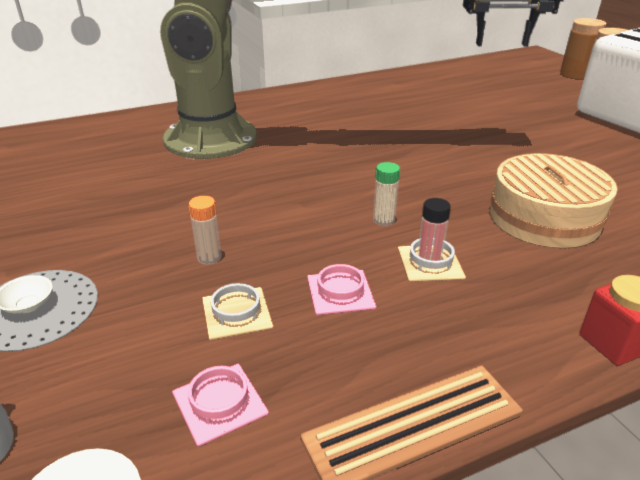

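View pics/top0.png

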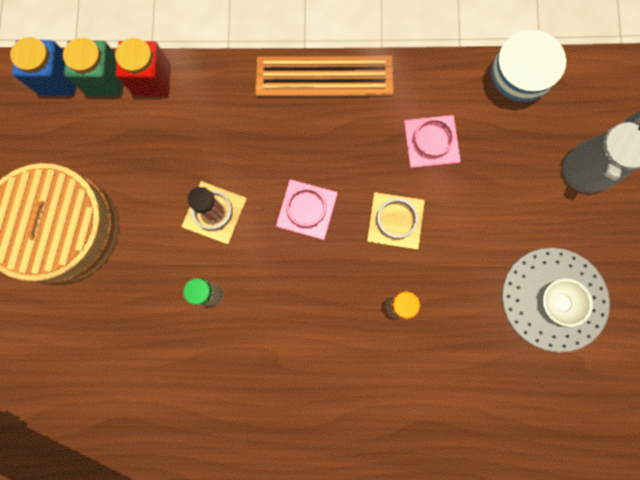

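Green container: scene (387,194), top (200,292), with the only green cap (the top-view network called it "black" in error). Stand candidates: pale bamboo with steel ring at scene (235,308) / top (396,221), and two pink ones at scene (341,288) and (218,400). Only the first is bamboo and steel with nothing in it, so that is the one. I'll refine both positions and confirm in one crop.

```bash
python3 - <<'E'
from h import *
from scipy.optimize import least_squares
T=ctrl.get_image("top");S=ctrl.get_image("scene")
# green cap centre: colour blob
def hsv(p,lo,hi,box):
    m=cv2.inRange(cv2.cvtColor(p["pixels"],cv2.COLOR_BGR2HSV),lo,hi);k=np.zeros_like(m);x0,x1,y0,y1=box;k[y0:y1,x0:x1]=1;return m*k
m=hsv(T,(45,100,60),(85,255,255),(175,230,270,320));ys,xs=np.nonzero(m);(c,r)=cv2.minEnclosingCircle(np.c_[xs,ys].astype(np.float32))
print("top cap",c,r,atz(T,c,.11).round(4), atz(T,(xs.mean(),ys.mean()),.105).round(4))
rs=[q for q in ctrl.silhouettes("green_picks_mid",S) if abs(q["at"][0]-387)<10]
if rs:
    ys,xs=np.nonzero(rs[0]["region"]);print("scene centroid",xs.mean(),ys.mean(),atz(S,(xs.mean(),ys.mean()),.055).round(4))
for p,at in ((T,(394,221)),(S,(235,308))):
    q=min(ctrl.silhouettes("empty_stand_seat",p),key=lambda q:np.hypot(*np.subtract(q["at"],at)))
    cs=max(cv2.findContours(q["region"].astype(np.uint8),0,1)[0],key=cv2.contourArea)
    w=np.array([atz(p,x[0],.006)[:2]*1000 for x in cs],np.float32)
    print("stand",cv2.minAreaRect(w))
t=T["pixels"];a=cv2.resize(t[255:330,160:260],(400,300),interpolation=2);b=cv2.resize(t[180:255,345:445],(400,300),interpolation=2)
s=S["pixels"];c=cv2.resize(s[150:240,330:450],(400,300),interpolation=2);d=cv2.resize(s[270:345,185:285],(400,300),interpolation=2)
cv2.imwrite("pics/c.png",np.vstack([np.hstack([a,b]),np.hstack([c,d])]))
E
```

```text
top cap (197.3625946044922, 291.7137451171875) 13.869156837463379 [0.4885 0.1945 0.11  ] [0.4895 0.1962 0.105 ]
scene centroid 385.5796798886569 193.52748782185108 [0.488 0.198 0.055]
stand ((625.6609497070312, -130.93267822265625), (92.60762023925781, 93.568359375), 81.59129333496094)
stand ((620.1837158203125, -131.0068817138672), (92.3768310546875, 114.76129150390625), 80.21985626220703)
```

View pics/c.png

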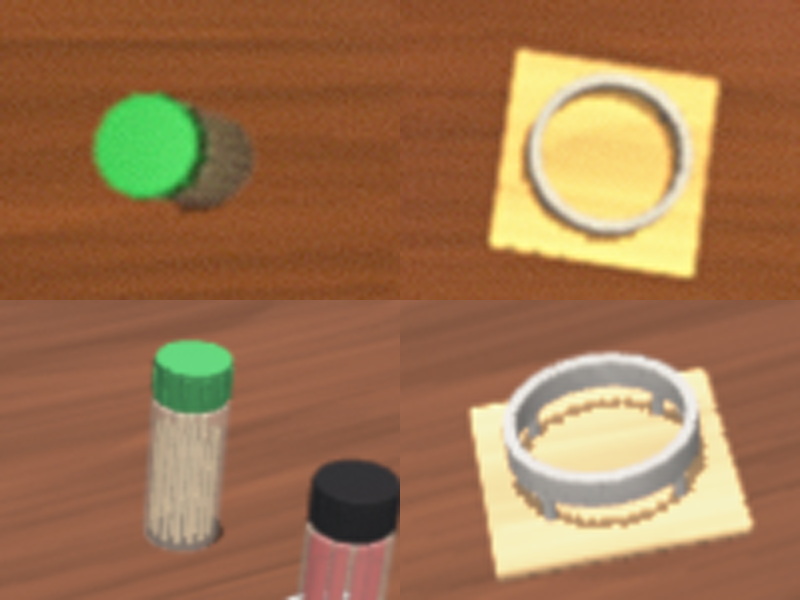

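The crop confirms both: the green-capped toothpick container (cap at (0.489, 0.196)) and the empty bamboo/steel stand (centre (0.625, -0.131), 92.6 x 93.6 mm, which matches). Moving.

```bash
python3 -m jog '{"translation":[[-0.22,-0.16,0],[-0.44,-0.32,0],[-0.66,-0.48,0],[-0.88,-0.64,0],[-0.88,-0.64,0]],"yaw":[-0.05,-0.1,-0.147,-0.147,-0.147],"jaw":[0,0,0,0,0]}'; python3 -c "
from h import *
s=ctrl.get_state();print(s['position'],Ro.from_rotvec(s['tool_rot']).as_matrix().round(3).tolist())"
```

```text
time: 1.38
position: [0.3931, 0.3846, 0.4053]
tool_rot: [0.013, 3.14, -0.002]
ft_force: [-0.6, 0.5, -0.3]
grip_width: 1.0
grip_force: 0.0
[0.39307949 0.38462423 0.40530788] [[-1.0, 0.008, 0.002], [0.008, 1.0, -0.001], [-0.002, -0.001, -1.0]]
```

```bash
python3 -m jog '{"translation":[[-0.15,-0.3,0],[-0.3,-0.6,0],[-0.4,-0.85,0],[-0.48,-0.94,0],[-0.48,-0.94,0],[-0.48,-0.94,0]],"yaw":[0,0,0,0,0,0],"jaw":[0,0,0,0,0,0]}'; python3 - <<'E'
from h import *
s=ctrl.get_state();p=ctrl.get_image("wrist");cv2.imwrite("pics/w1.png",p["pixels"])
m=cv2.inRange(cv2.cvtColor(p["pixels"],cv2.COLOR_BGR2HSV),(45,100,60),(85,255,255))
n,l,st,ce=cv2.connectedComponentsWithStats(m);i=1+st[1:,4].argmax()
print(st[i],ce[i],atz(p,ce[i],.108,s).round(4))
for q in ctrl.silhouettes("green_picks_mid",p): print(q["p"],q["at"])
g=s["position"]+Ro.from_rotvec(s["tool_rot"]).as_matrix()[:,2]*.164;print(s["position"],g)
E
```

```text
time: 2.12
position: [0.4851, 0.2035, 0.4047]
tool_rot: [0.006, -3.141, -0.001]
ft_force: [-0.6, 0.1, -0.0]
grip_width: 0.996
grip_force: 0.0
[ 278  214   55   56 2319] [305.40448469 241.91418715] [0.4889 0.1977 0.108 ]
0.66 [307.2, 237.0]
[0.48511882 0.20346598 0.40467707] [0.48501551 0.203604   0.24067716]
```

View pics/w1.png

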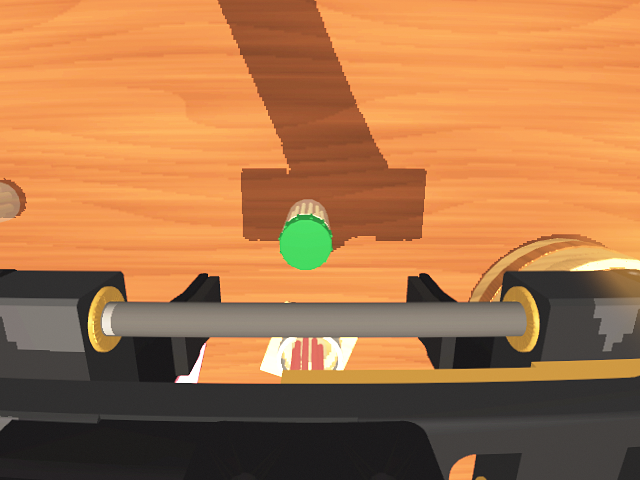

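```bash
python3 -m jog '{"translation":[[0,0,0.2],[0,0,0.4],[0,0,0.4],[0,0,0.4]],"yaw":[0,0,0,0],"jaw":[0,0,0,0]}'; python3 - <<'E'
from h import *
s=ctrl.get_state();p=ctrl.get_image("wrist")
m=cv2.inRange(cv2.cvtColor(p["pixels"],cv2.COLOR_BGR2HSV),(45,100,60),(85,255,255))
n,l,st,ce=cv2.connectedComponentsWithStats(m);i=1+st[1:,4].argmax()
print(st[i],ce[i],atz(p,ce[i],.109,s).round(4))
R=Ro.from_rotvec(s["tool_rot"]).as_matrix();print(s["position"],R.round(3).tolist())
print("opening line y",R[:,1])
E
```

```text
time: 2.72
position: [0.4862, 0.2024, 0.3262]
tool_rot: [-0.004, 3.14, 0.002]
ft_force: [0.0, -0.2, 0.7]
grip_width: 1.0
grip_force: 0.0
[ 268  234   74   69 4082] [304.67711906 270.81136698] [0.4866 0.1978 0.109 ]
[0.48619119 0.20239181 0.32624204] [[-1.0, -0.002, 0.002], [-0.002, 1.0, 0.001], [-0.002, 0.001, -1.0]]
opening line y [-0.00238893  0.99999664  0.00100275]
```

```bash
python3 -m jog '{"translation":[[-0.01,-0.025,0.1],[-0.01,-0.025,0.25],[-0.01,-0.025,0.4],[-0.01,-0.025,0.47],[-0.01,-0.025,0.47],[-0.01,-0.025,0.47]],"yaw":[0,0,0,0,0,0],"jaw":[0,0,0,0,0,0]}'; python3 -c "
from h import *
s=ctrl.get_state();print(s['position'])
p=ctrl.get_image('scene');cv2.imwrite('pics/s2.png',cv2.resize(p['pixels'][60:260,280:520],(720,600)))"
```

```text
time: 3.52
position: [0.4888, 0.1968, 0.2323]
tool_rot: [-0.002, 3.139, 0.002]
ft_force: [-0.1, -0.1, 0.1]
grip_width: 0.998
grip_force: 0.0
[0.48875423 0.19679627 0.23234141]
```

View pics/s2.png

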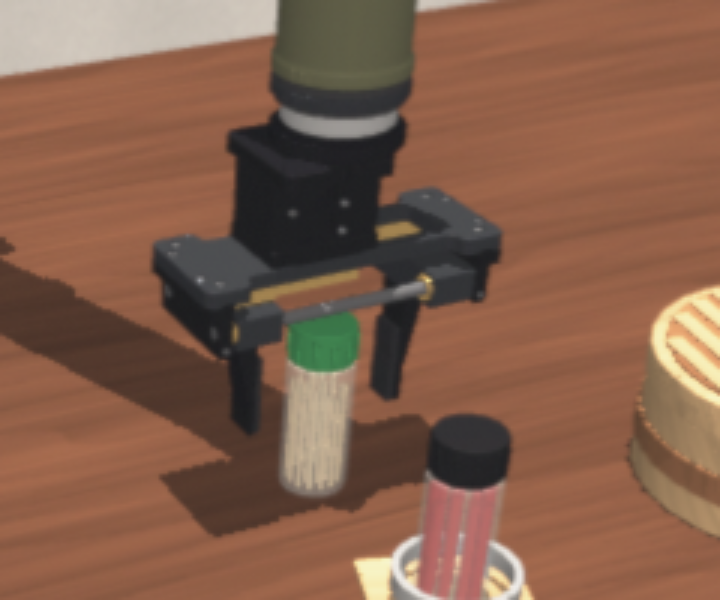

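The container (at about (320,400) in the crop) sits between the fingers, and the black one is clear of the gripper. Closing.

```bash
python3 -m jog '{"translation":[[0,0,0],[0,0,0],[0,0,0],[0,0,0],[0,0,0],[0,0,0],[0,0,0],[0,0,0]],"yaw":[0,0,0,0,0,0,0,0],"jaw":[0.3,0.45,0.5,0.6,0.8,0.8,0.8,0.8]}' 20
```

```text
time: 4.58
position: [0.488, 0.1964, 0.2307]
tool_rot: [-0.002, 3.142, 0.0]
ft_force: [-0.8, 0.8, -0.1]
grip_width: 0.484
grip_force: 19.9
```

```bash
python3 -m jog '{"translation":[[0,0,-0.05],[0,0,-0.2],[0,0,-0.4],[0,0,-0.6],[0,0,-0.6],[0,0,-0.6]],"yaw":[0,0,0,0,0,0],"jaw":[0.8,0.8,0.8,0.8,0.8,0.8]}'; python3 -m jog '{"translation":[[-0.06,-0.12,0],[-0.15,-0.3,0],[-0.25,-0.55,0],[-0.33,-0.75,0],[-0.4,-0.95,0],[-0.4,-0.95,0],[-0.4,-0.95,0]],"yaw":[0,0,0,0,0,0,0],"jaw":[0.8,0.8,0.8,0.8,0.8,0.8,0.8]}'
```

```text
time: 5.32
position: [0.4877, 0.1962, 0.3505]
tool_rot: [0.002, -3.141, 0.0]
ft_force: [0.2, -0.0, -0.7]
grip_width: 0.478
grip_force: 19.9
time: 6.2
position: [0.5677, 0.007, 0.3493]
tool_rot: [0.002, -3.139, -0.0]
ft_force: [0.1, -0.1, -1.0]
grip_width: 0.475
grip_force: 19.9
```

```bash
python3 -m jog '{"translation":[[-0.06,-0.15,0],[-0.15,-0.35,0],[-0.23,-0.55,0],[-0.285,-0.69,0],[-0.285,-0.69,0],[-0.285,-0.69,0]],"yaw":[0,0,0,0,0,0],"jaw":[0.8,0.8,0.8,0.8,0.8,0.8]}'; python3 - <<'E'
from h import *
s=ctrl.get_state();p=ctrl.get_image("wrist");S=ctrl.get_image("scene")
print(s["position"],Ro.from_rotvec(s["tool_rot"]).as_matrix().round(3).tolist())
for q in ctrl.silhouettes("green_picks_mid",S)[:1]:
    ys,xs=np.nonzero(q["region"]);print(q["p"],xs.min(),xs.max(),ys.min(),ys.max())
# predicted bottom/ top of the held one
g=s["position"]-np.array([0,0,.164]);
for h in (-.068,.042): print(proj(S,g+[0,0,h]))
a=cv2.resize(p["pixels"],(400,300));b=cv2.resize(S["pixels"][150:360,130:410],(400,300))
cv2.imwrite("pics/m.png",np.hstack([a,b]))
E
```

```text
time: 6.95
position: [0.6253, -0.1292, 0.35]
tool_rot: [0.006, -3.14, -0.003]
ft_force: [-0.1, -0.3, -0.3]
grip_width: 0.47
grip_force: 19.9
[ 0.62531311 -0.12916053  0.34997944] [[-1.0, -0.004, -0.001], [-0.004, 1.0, 0.002], [0.001, 0.002, -1.0]]
0.9 209 246 173 256
[231.41047382 248.66296692]
[223.44162955 177.64861255]
```

View pics/m.png

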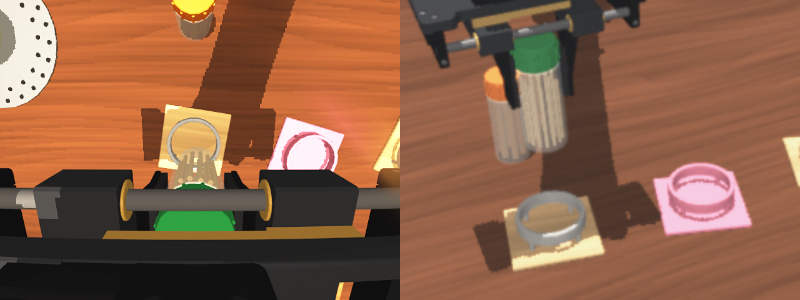

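```bash
python3 - <<'E'
from h import *
s=ctrl.get_state();p=ctrl.get_image("wrist");S=ctrl.get_image("scene")
print(s["grip_width"],s["position"])
q=ctrl.silhouettes("green_picks_mid",S)[0];ys,xs=np.nonzero(q["region"])
th=np.linspace(0,6.28,90);g=s["position"]-np.array([0,0,.164])
for h in (-.068,-.072,-.076,-.08,-.09):
    P=np.array([proj(S,g+[.021*np.cos(t),.021*np.sin(t),h]) for t in th]);print(h,P.max(0).round(1),P.min(0).round(1))
print(ys.max(),[(y,xs[ys==y].min(),xs[ys==y].max()) for y in (235,240,245,250)])
h=cv2.cvtColor(S["pixels"],cv2.COLOR_BGR2HSV);m=cv2.inRange(h,(45,80,30),(85,255,255))[150:260,190:260]
yy,xx=np.nonzero(m);print("green rows",yy.min()+150,yy.max()+150,"cols",xx.min()+190,xx.max()+190)
for hh in (.018,.042,.010,.034): # cap bottom front edge
    P=np.array([proj(S,g+[.0205*np.cos(t),.0205*np.sin(t),hh]) for t in th]);print(hh,P.max(0).round(1))
for q in ctrl.silhouettes("empty_stand_seat",p)[:3]: print("w",q["p"],q["at"],atz(p,q["at"],.006,s).round(3))
w=p["pixels"];k=cv2.inRange(cv2.cvtColor(w,cv2.COLOR_BGR2HSV),(0,0,90),(180,45,190));k[:, :255]=0;k[:,365:]=0;k[:180]=0;k[240:]=0
yy,xx=np.nonzero(k);print("ring px",xx.min(),xx.max(),yy.min(),yy.max())
if len(xx): print(atz(p,(xx.min(),230),.03,s),atz(p,(xx.max(),230),.03,s),atz(p,(310,yy.min()),.03,s))
E
```

```text
0.4734409195272301 [ 0.62532895 -0.12931996  0.35063609]
-0.068 [246.6 257.4] [215.8 239.6]
-0.072 [246.8 259.8] [216.1 242. ]
-0.076 [247.1 262.2] [216.4 244.3]
-0.08 [247.3 264.5] [216.7 246.6]
-0.09 [247.8 270.4] [217.5 252.3]
256 [(235, np.int64(214), np.int64(246)), (240, np.int64(215), np.int64(246)), (245, np.int64(215), np.int64(246)), (250, np.int64(217), np.int64(244))]
green rows 172 200 cols 206 241
0.018 [241.2 202. ]
0.042 [239.7 185.2]
0.01 [241.7 207.5]
0.034 [240.2 190.9]
w 0.72 [304.8, 212.0] [ 0.614 -0.136  0.006]
w 0.65 [486.6, 239.1] [0.638 0.029 0.006]
ring px 268 349 188 239
[ 0.62539405 -0.16639374  0.03      ] [ 0.62514344 -0.09944518  0.03      ] [ 0.59067614 -0.13174567  0.03      ]
```

No slip. The ring centre from the wrist view is (0.626, -0.132), so I shift y by 2.5 mm and lower to about 15 mm above the seat.

```bash
python3 -m jog '{"translation":[[-0.003,-0.013,0],[-0.003,-0.013,0.1],[-0.003,-0.013,0.2],[-0.003,-0.013,0.3],[-0.003,-0.013,0.4],[-0.003,-0.013,0.48],[-0.003,-0.013,0.48],[-0.003,-0.013,0.48]],"yaw":[0,0,0,0,0,0,0,0],"jaw":[0.8,0.8,0.8,0.8,0.8,0.8,0.8,0.8]}'; python3 -c "
from h import *
s=ctrl.get_state();print(s['position'],s['ft_force'])
p=ctrl.get_image('scene');cv2.imwrite('pics/s3.png',cv2.resize(p['pixels'][190:350,160:320],(600,600)))"
```

```text
time: 8.3
position: [0.6263, -0.1342, 0.2553]
tool_rot: [-0.002, 3.141, -0.0]
ft_force: [-0.3, -0.7, -0.3]
grip_width: 0.478
grip_force: 19.9
[ 0.62626929 -0.13422472  0.25532705] [-0.25985576 -0.66420609 -0.28835501]
```

View pics/s3.png

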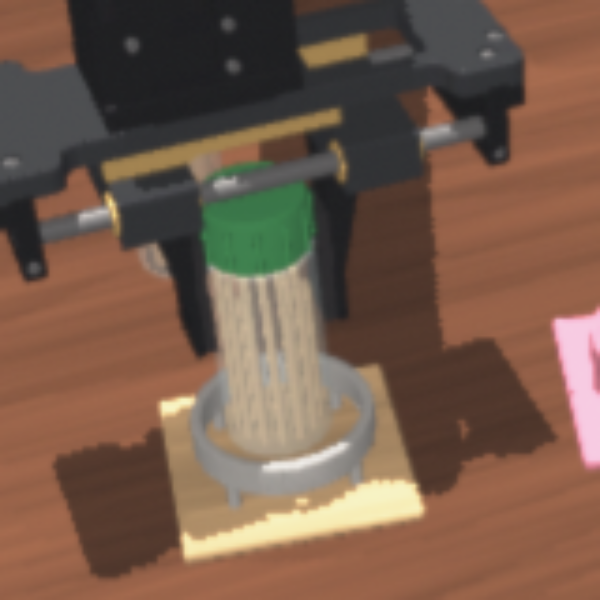

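The container is inside the ring, slightly left of centre at (275,440) in the crop. I'll lower the rest slowly.

```bash
python3 -m jog '{"translation":[[0,0.01,0.02],[0,0.01,0.035],[0,0.01,0.05],[0,0.01,0.06],[0,0.01,0.068],[0,0.01,0.075],[0,0.01,0.075],[0,0.01,0.075]],"yaw":[0,0,0,0,0,0,0,0],"jaw":[0.8,0.8,0.8,0.8,0.8,0.8,0.8,0.8]}'
```

```text
time: 9.35
position: [0.626, -0.1321, 0.2398]
tool_rot: [-0.002, 3.141, 0.0]
ft_force: [-0.3, -0.4, -0.6]
grip_width: 0.476
grip_force: 19.9
```

```bash
python3 -m jog '{"translation":[[0,0,0.003],[0,0,0.006],[0,0,0.008],[0,0,0.01],[0,0,0.01]],"yaw":[0,0,0,0,0],"jaw":[0.8,0.8,0.8,0.8,0.8]}'
```

```text
time: 9.98
position: [0.6259, -0.1321, 0.2377]
tool_rot: [-0.002, 3.142, 0.0]
ft_force: [0.4, 0.9, -0.9]
grip_width: 0.475
grip_force: 19.9
```

```bash
python3 -m jog '{"translation":[[0,0,0.003],[0,0,0.006],[0,0,0.006]],"yaw":[0,0,0],"jaw":[0.8,0.8,0.8]}'
```

```text
time: 10.35
position: [0.626, -0.1321, 0.2368]
tool_rot: [-0.002, 3.141, 0.0]
ft_force: [0.3, 0.8, 0.3]
grip_width: 0.48
grip_force: 19.9
```

```bash
python3 -m jog '{"translation":[[0,0,0.003],[0,0,0.006],[0,0,0.006]],"yaw":[0,0,0],"jaw":[0.8,0.8,0.8]}'
```

```text
time: 10.72
position: [0.6262, -0.132, 0.2367]
tool_rot: [-0.002, 3.141, 0.001]
ft_force: [-2.0, 0.8, 7.3]
grip_width: 0.475
grip_force: 20.2
```

It is on the base (7 N contact), so I release and retreat straight up.

```bash
python3 -m jog '{"translation":[[0,0,-0.003],[0,0,-0.003],[0,0,-0.003],[0,0,-0.003],[0,0,-0.003],[0,0,-0.003],[0,0,-0.003]],"yaw":[0,0,0,0,0,0,0],"jaw":[0.5,0.4,0.3,0.2,0.1,0,0]}'; python3 -m jog '{"translation":[[0,0,-0.1],[0,0,-0.3],[0,0,-0.5],[0,0,-0.7],[0,0,-0.85],[0,0,-0.85],[0,0,-0.85]],"yaw":[0,0,0,0,0,0,0],"jaw":[0,0,0,0,0,0,0]}'; python3 - <<'E'
from h import *
S=ctrl.get_image("scene");cv2.imwrite("pics/s4.png",S["pixels"][120:360,150:470].repeat(2,0).repeat(2,1))
E
```

```text
time: 11.6
position: [0.6259, -0.132, 0.236]
tool_rot: [-0.002, 3.141, 0.0]
ft_force: [0.5, -0.3, -0.4]
grip_width: 0.978
grip_force: 0.0
time: 12.48
position: [0.6257, -0.132, 0.4061]
tool_rot: [-0.002, 3.142, 0.0]
ft_force: [-0.6, -0.8, -1.0]
grip_width: 0.998
grip_force: 0.0
```

View pics/s4.png

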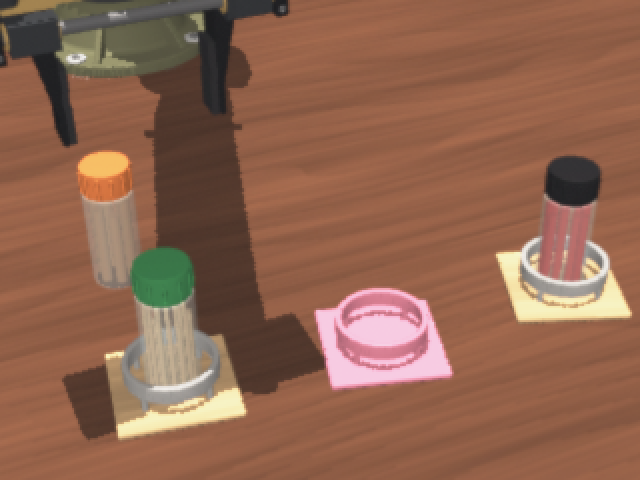

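The green-capped container stands upright in the ring at (165,340). The orange one (110,220) and the black one (570,220) are still standing where they were, and the gripper is clear.

```bash
python3 -c "
from bench import ctrl;print(ctrl.close_job())"
```

```text
the job is handed in; nothing more can be done
None
```

The green-capped toothpick container now stands upright on the base of the empty steel ring stand, lowered in gently, with the orange- and black-capped containers untouched; the job was handed in at about 12.5 s of the 35 s allowed.

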